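# Lock a new filter cartridge into the desk air purifier

## Task

Fit the new filter cartridge to the desk air purifier: push it, lugs first and in line with the notches, into the round socket on the sloping top, then turn it clockwise about a quarter turn until it stops, so that it is locked. Let go of it, and leave the stapler, the glue stick and the roll of tape standing or lying where they are.

Things in the scene. Friction and masses are not known exactly. Their poses are not given: they have to be found in the camera images.
- cartridge_centre (a point): Loose rigid filter cartridge, 106 mm tall, about 0.18 kg, upright on the desk on its spigot; point: its centre, on the axis, 53 mm above its lower end; z: axis, up to the blue bar. From its lower end: black spigot 44 mm diameter, 0-26 mm up, foot chamfered; body 62 mm diameter with pale pleats, 26-66 mm; blue grip bar 66-106 mm. Half a turn about its axis makes no difference.
- cartridge_bar (a point): Centre of the blue grip bar on top of the cartridge, 33 mm above its centre; the bar is 60 mm long along x, 18 mm thick along y, 40 mm high (z). It points the same way as the lugs.
- cartridge_lugs (a point): Point on the cartridge's axis level with the middle of its two orange bayonet lugs, 12.5 mm above its lower end; same axes. The lugs stand out from the spigot at +x and -x, 12 mm wide (y), 7 mm high (z), to 29 mm from the axis.
- purifier: White wedge-shaped desk air purifier, fixed to the desk, 190 mm deep (x), 170 mm wide (y), 45 mm high at the front (-x, towards the robot) and 155 mm at the back; its top slopes at 30 degrees. The origin is under it, on the desk. It stands at different places and yaws up to 0.3 rad.
- socket: Grey round collar on the slope of the purifier, 86 mm outer diameter; origin: centre of its mouth; z: its axis, outwards, leaning 30 degrees from vertical to the purifier's front; x points up the slope, y is level. Opening 48 mm diameter, with two notches 18 mm wide at +x and -x (white marks), out to 32 mm from the axis, that let the lugs through a flange 8 mm thick.
- socket_seat (a point): Point on the socket's axis 26 mm below the mouth, where the cartridge's lower end comes when it is fully in (bar along x on the way in) and its body rests on the collar. The lugs clear the flange from 24 mm on. Then it turns only clockwise (seen from outside, looking in), 84 degrees to a hard stop; the bar then lies nearly along y, towards two orange dots.
- seal (a joint): Spring-loaded rubber disc in the socket: 0 m at rest, its face 16 mm below the mouth; grows as it is pressed in, 0.010 with the cartridge fully in. It pushes back with about 1.5 N at first and 5 N there, lifts a locked cartridge by up to 2 mm against the flange, and pushes an unlocked one up out of the groove.
- stapler_centre (a point): Black stapler 165 x 38 x 50 mm lying on the desk, loose; a bystander; the point is 25 mm above its underside.
- glue_stick_centre (a point): Glue stick 24 mm diameter, 88 mm tall, standing on the desk, loose; a bystander; the point is its centre; z is its axis.
- tape_roll_centre (a point): Roll of tape 104 mm diameter, 25 mm high, lying flat on the desk, loose; a bystander; the point is its centre.

How it is judged:
At the end, for the whole second after the job is handed in: The cartridge is locked in the socket: its lower end is at least 21.5 mm below the mouth, its axis within 6 mm and 0.12 rad of the socket's, its grip bar turned to within 0.42 rad (24 degrees) of the socket's y axis (the stop is at 6 degrees), and it is at rest (z of cartridge_centre in the frame of socket between 0.0235 and 0.0315 m and x of cartridge_centre in the frame of socket between -0.006 and 0.006 m and y of cartridge_centre in the frame of socket between -0.006 and 0.006 m and angle between the z axis of cartridge_centre and the z axis of socket, either way round below 0.12 rad and angle between the x axis of cartridge_centre and the y axis of socket, either way round below 0.42 rad and linear speed of cartridge below 0.02 m/s); the robot touches nothing.
It fails at once if the stapler is moved more than 30 mm (distance of stapler_centre from where it was at the start of the episode above 0.03 m).
It fails at once if the glue stick is moved more than 30 mm or tipped over (distance of glue_stick_centre from where it was at the start of the episode above 0.03 m or angle between glue_stick_centre's own z axis and vertical above 0.5 rad).
It fails at once if the roll of tape is moved more than 30 mm (distance of tape_roll_centre from where it was at the start of the episode above 0.03 m).
It also fails if it takes over 45 s, if anything falls off the work surface, if the arm or the gripper's body presses on something with over 40 N, if the wrist force passes 120 N, or if a joint passes its speed limit or range.

## Robot

A 6-joint arm with a two-finger parallel gripper is mounted at the origin on a cart in front of the work surface, level with it; the furniture and walls round the work are solid. World frame = base frame: x ahead of the robot, y to its left, z up, the work surface at z = 0. Lengths are in m, angles in rad, forces in N, time in s.
With the tool pointing down it reaches from about 0.3 to 0.85 m from the base axis. Payload 5.4 kg.
Tool frame: the origin (TCP) lies midway between the tips of the shut fingers; the grasp point (between the pads) lies 19 mm behind it; y points along the fingers, z is the direction in which the jaws open and shut, and the axes are right-handed (so a half turn about y gives the same grasp; the last joint's range is limited). The gripper opens to 85 mm and grips with 20 to 120 N. Pads are 22 mm wide; open, the fingers measure 114 mm over their backs; the gripper's body (76 mm by 85 mm) begins 54 mm behind the grasp point. The pads swing forward as they close: fully open they stand 13 mm farther back than shut.
Start: joints at [-1.447, 0.158, 1.597, -0, 1.386, -0.21], TCP at [0.188, -0.543, 0.231] pointing down, gripper open.
Joint ranges: [-2.91, 2.91], [-0.94, 2.29], [0.18, 2.7], [-1.29, 4.43], [0.17, 2.64], [-3, 3]. Speed limits (rad/s): [2.57, 2.57, 3.14, 3.14, 3.14, 3.14].

## Interface

Orientations are given as [roll, pitch, yaw] about the fixed x, y, z axes, in that order (R = Rz(yaw) Ry(pitch) Rx(roll)).
In Python, from cell import * gives the robot as it stands.
- The arm moves only by the tool carry_out, never from a script. Its argument "rows" is a list that holds one entry, the list of rows, each a list of 7 numbers: the shift along the tool's x, y, z in cm, then the turn, a rotation vector about the tool's x, y, z in degrees, then the opening, from 0 (shut) to 1 (fully open). In form: [[[x, y, z, ax, ay, az, jaw], ...]]. A call has exactly 8 rows; each row is the pose to reach, as a shift and turn from the pose commanded when the call began, along the tool's axes at that moment; what a row does not reach only later rows make up. A row lasts 1/12 s, in which the tool goes at most 41.7 mm and 7.16 degrees, less where a joint would pass 70% of its speed; a pose out of reach is approached as far as the arm can. A call with a gripper value outside its range is refused whole. The fingers move at their own pace and stop on an object; "squeeze" is the grip in N (left out, the last holds). Time passes only in rows, so rows that repeat a pose let the fingers close, or fill a call up. It gives the time, the measured TCP pose, the force and the opening at its end, in the units of the state.
- observe(): the state, without advancing time (a new reading comes with each control period).
- read_camera(name): name is "scene" or "top" or "wrist"; returns the picture (400x640x3 uint8, red, green, blue); there is no depth.
- camera_info(name): a dict with "intrinsics" (3x3 intrinsics, pixels), "pose" (4x4, takes a point from camera to world coordinates). Camera axes: x right, y up, looking along -z (the intrinsics and any distortion apply to the point x, -y, -z); pixel columns grow to the right and rows downward; lengths in m; the calibration is good to about 2 mm. A picture is of the moment at which its call begins: read the wrist's pose just before it. camera_info takes no time and is no camera call; for the wrist camera it gives the pose at the moment of the call.
- hand_in(): hands the job in, once; it reports no verdict.
Trained networks look in the newest picture that a camera, given by its name, has taken for a name from the list of things; names that differ only in an ending like _2 or _b are one class to them, and where a whole thing is asked for, a point or a joint stands for the part that bears it (a point fixed in the world has none). Each returns a list of dicts, best first, with "score" (0 to 1); they miss things now and then, are a little off and sometimes report something else, mostly with a low value. They report only what shows in the picture. A call takes as long as a camera call.
- recognise(label, camera): "xyz" ([x, y, z] in m, in world coordinates, good to about 4 mm: the middle of the surface that is visible of it).
The state is a dict: "clock": time; "joint_positions": joint angles; "dq": joint speeds; "effort": joint torques, N m; "tool_pos": TCP position; "tool_rot": TCP orientation; "contact_force": force on the tool from outside, world axes, zero at the start; "torque": the same for the moment, N m; "grip_width": finger opening in m.
Only numpy, scipy, OpenCV 4.12 (cv2) and the standard library are available. Lean on these libraries where they do the work, as an engineer would, in place of code of your own. Each camera call takes 0.05 s, during which the arm holds its last target. There are 200 camera calls.

## Working session

There is one attempt and no reset: what is moved stays moved. The work goes in short steps, Python scripts to look and compute and a tool call to move; the robot and the scene stay as the last step left them, time stands still between calls to the robot, and variables do not carry over. Pictures are saved under pics/ and viewed, about 8 in all and at most 12, crops included, and the job is handed in when it is done.

Besides the shell and the picture viewer there is one more tool, called after "Emit:" in YAML: its name, and indented under it one key for each argument. carry_out: Moves the arm, as the interface text tells. Its arguments: {"type":"object","properties":{"rows":{"type":"array"},"squeeze":{"type":"number"}},"required":["rows"]}

```bash
mkdir -p pics; ls; python3 - <<'E'
from cell import *
import cv2,numpy as np
s=observe();print({k:np.round(v,3) for k,v in s.items()})
ims={}
for c in("scene","top"):
    im=read_camera(c);cv2.imwrite(f"pics/{c}1.png",im[:,:,::-1])
    i=camera_info(c);print(c,np.round(i["intrinsics"],1).tolist(),np.round(i["pose"],3).tolist(),[k for k in i])
    for l in("cartridge_bar","cartridge_centre","socket","purifier","stapler_centre","glue_stick_centre","tape_roll_centre"):
        try:print(l,[(np.round(d["xyz"],3).tolist(),round(d["score"],2)) for d in recognise(l,c)[:2]])
        except Exception as e:print(l,e)
E
```

```text
pics
{'clock': np.float64(0.0), 'joint_positions': array([-1.447,  0.159,  1.598,  0.   ,  1.386, -0.21 ]), 'dq': array([ 0.001,  0.   , -0.001,  0.   ,  0.001, -0.001]), 'effort': array([ 0.0000e+00, -3.9599e+01, -3.3144e+01, -0.0000e+00,  8.0000e-03,
        0.0000e+00]), 'tool_pos': array([ 0.188, -0.543,  0.23 ]), 'tool_rot': array([-1.573,  0.   , -2.808]), 'contact_force': array([-0.866,  0.365, -1.267]), 'torque': array([ 0.066, -0.036, -0.006]), 'grip_width': np.float64(0.086)}
scene [[497.8, 0.0, 327.5], [0.0, 497.8, 206.9], [0.0, 0.0, 1.0]] [[-0.688, 0.397, -0.608, -0.35], [-0.726, -0.395, 0.563, 0.752], [-0.017, 0.829, 0.56, 0.89], [0.0, 0.0, 0.0, 1.0]] ['intrinsics', 'pose']
cartridge_bar []
cartridge_centre [([0.484, -0.094, 0.064], 0.7)]
socket [([0.626, 0.231, 0.127], 0.78)]
purifier [([0.625, 0.246, 0.091], 0.84)]
stapler_centre [([0.397, 0.118, 0.036], 0.9)]
glue_stick_centre [([0.34, 0.311, 0.054], 0.85)]
tape_roll_centre []
top [[464.9, 0.0, 318.4], [0.0, 464.9, 195.5], [0.0, 0.0, 1.0]] [[0.046, 0.97, -0.237, 0.247], [-0.999, 0.044, -0.014, -0.055], [-0.003, 0.237, 0.971, 1.272], [0.0, 0.0, 0.0, 1.0]] ['intrinsics', 'pose']
cartridge_bar [([0.489, -0.108, 0.066], 0.92)]
cartridge_centre [([0.487, -0.109, 0.068], 0.74)]
socket [([0.633, 0.222, 0.12], 0.98)]
purifier [([0.638, 0.214, 0.106], 0.61)]
stapler_centre [([0.407, 0.098, 0.041], 0.78)]
glue_stick_centre [([0.348, 0.303, 0.08], 0.64)]
tape_roll_centre [([0.65, -0.376, 0.02], 0.71)]
```

```bash
python3 - <<'E'
import cv2
for c,(x0,x1,y0,y1) in dict(top=(160,480,60,260),scene=(100,500,80,330)).items():
    im=cv2.imread(f"pics/{c}1.png");
    f=2.5 if c=="top" else 2
    cv2.imwrite(f"pics/{c}1c.png",cv2.resize(im[y0:y1,x0:x1],None,fx=f,fy=f,interpolation=cv2.INTER_CUBIC))
E
```

```text
(no output)
```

View pics/top1c.png

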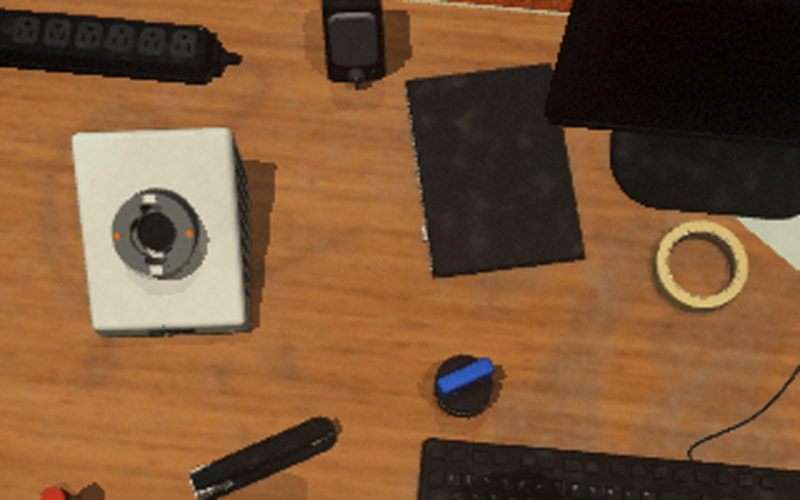

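View pics/scene1c.png

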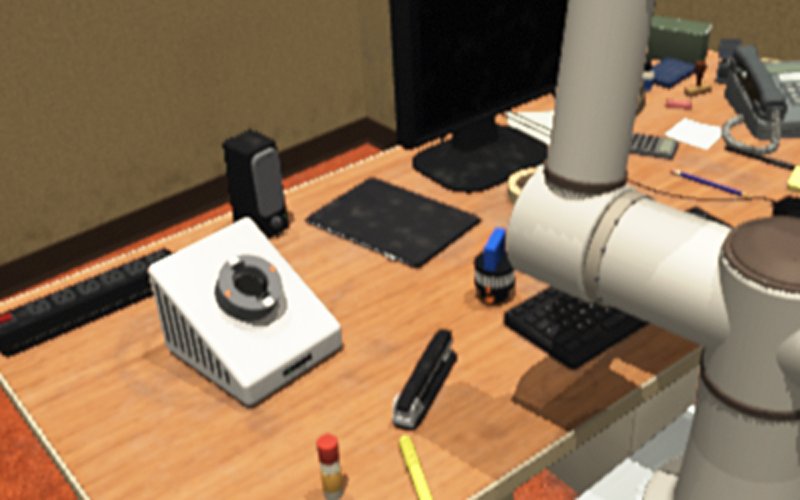

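The top view shows the blue bar from crop (438,384) to (493,365). The socket centre is at about (157,233), with orange dots at (117,236) and (190,233) and white marks at (149,199) and (156,270). The stapler lies at (265,458), clear of the cartridge. The scene view shows the same layout, and the path between cartridge and purifier is clear.

```bash
cat > h.py <<'E'
from cell import *
import cv2,numpy as np
from scipy.spatial.transform import Rotation as Rot
def proj(P,info):
    T=info["pose"];p=(np.atleast_2d(P)-T[:3,3])@T[:3,:3];p=p*[1,-1,-1]
    q=p@np.array(info["intrinsics"]).T;return q[:,:2]/q[:,2:]
def ray(uv,info):
    T=np.array(info["pose"]);d=np.linalg.inv(info["intrinsics"])@[uv[0],uv[1],1]
    return T[:3,3],T[:3,:3]@(d*[1,-1,-1])
def onplane(uv,info,z):
    o,d=ray(uv,info);return o+d*(z-o[2])/d[2]
def tri(uvs,infos):
    A=np.zeros((3,3));b=np.zeros(3)
    for uv,i in zip(uvs,infos):
        o,d=ray(uv,i);d=d/np.linalg.norm(d);M=np.eye(3)-np.outer(d,d);A+=M;b+=M@o
    return np.linalg.solve(A,b)
def info(n):
    i=camera_info(n);return {k:np.array(v) for k,v in i.items()}
def tool():
    s=observe();return np.array(s["tool_pos"]),Rot.from_euler("xyz",s["tool_rot"]),s
def go(pos,R,cmd=None):
    "shift (cm, tool axes) and turn (deg) from present pose to a target"
    p,R0,s=tool() if cmd is None else (*cmd,None)
    print("shift cm",np.round(R0.inv().apply(np.array(pos)-p)*100,2),"turn deg",np.round(np.degrees((R0.inv()*R).as_rotvec()),2))
def blobs(mask,amin=5):
    n,l,st,c=cv2.connectedComponentsWithStats(mask.astype(np.uint8))
    return [(c[k],st[k,4],l==k) for k in range(1,n) if st[k,4]>=amin]
def blue(im):
    i=im.astype(int);return (i[...,2]>i[...,0]+50)&(i[...,2]>i[...,1]+30)
def orange(im):
    h=cv2.cvtColor(im,cv2.COLOR_RGB2HSV);return (h[...,0]<17)&(h[...,0]>4)&(h[...,1]>185)&(h[...,2]>120)
def downR(yaw): # tool y down, tool x at yaw
    return Rot.from_euler("xyz",[-np.pi/2,0,yaw])
def sockR(psi):
    return Rot.from_euler("z",psi)*Rot.from_euler("y",-np.pi/6)
E
python3 - <<'E'
from h import *
i=info("top");im=cv2.imread("pics/top1.png")[:,:,::-1].copy()
b=max(blobs(blue(im)),key=lambda t:t[1]);pts=np.argwhere(b[2])[:,::-1].astype(np.float32)
r=cv2.minAreaRect(pts);print(b[0],b[1],r)
box=cv2.boxPoints(r);W=np.array([onplane(p,i,.1) for p in box]);print(W.round(3))
e=[W[1]-W[0],W[2]-W[1]];e=max(e,key=np.linalg.norm);yaw=np.arctan2(e[1],e[0]);c=W.mean(0);print("yaw",yaw,"c",c)
for n in("top","scene"):
    im=cv2.imread(f"pics/{n}1.png")[:,:,::-1].copy();i=info(n)
    q=proj([.63,.225,.12],i)[0];print(n,q)
    for c_,a,_ in blobs(orange(im),2):
        if np.hypot(*(c_-q))<60:print(c_,a)
if yaw>0:yaw-=np.pi
go([c[0],c[1],.26],downR(yaw))
E
```

```text
[345.77464789 209.6971831 ] 142 ((345.8253173828125, 209.71575927734375), (6.289804458618164, 22.428119659423828), 65.55604553222656)
[[ 0.492 -0.08   0.1  ]
 [ 0.519 -0.132  0.1  ]
 [ 0.504 -0.139  0.1  ]
 [ 0.478 -0.088  0.1  ]]
yaw -1.0918167838399853 c [ 0.49838704 -0.10981458  0.1       ]
top [219.69703431 153.08413336]
[163.78715025 156.93823956] 55861
[206.25 154.  ] 4
[235.25 153.  ] 4
scene [222.79393707 222.45553518]
[186.71264368 193.96551724] 174
shift cm [-43.49  -2.87 -30.8 ] turn deg [ -0.   -98.32   0.  ]
```

Emit:
carry_out:
  rows:
    - [[-21.7,-1.4,-15.4,0,-49,0,1],[-21.7,-1.4,-15.4,0,-49,0,1],[-21.7,-1.4,-15.4,0,-49,0,1],[-21.7,-1.4,-15.4,0,-49,0,1],[-21.7,-1.4,-15.4,0,-49,0,1],[-21.7,-1.4,-15.4,0,-49,0,1],[-21.7,-1.4,-15.4,0,-49,0,1],[-21.7,-1.4,-15.4,0,-49,0,1]]

```text
clock: 1.47
tool_pos: [0.3449, -0.3239, 0.2458]
tool_rot: [-1.57, 0.0, -1.944]
contact_force: [0.5, -1.0, 1.2]
grip_width: 0.0857
```

```bash
python3 - <<'E'
from h import *
print(np.round(observe()["joint_positions"],2));go([.498,-.110,.24],downR(-1.092))
E
```

```text
[-1.01 -0.12  1.85  0.    1.41 -0.64]
shift cm [-25.5    0.6    6.46] turn deg [ -0.07 -48.83   0.  ]
```

Emit:
carry_out:
  rows:
    - [[-25.5,0.6,6.5,0,-49,0,1],[-25.5,0.6,6.5,0,-49,0,1],[-25.5,0.6,6.5,0,-49,0,1],[-25.5,0.6,6.5,0,-49,0,1],[-25.5,0.6,6.5,0,-49,0,1],[-25.5,0.6,6.5,0,-49,0,1],[-25.5,0.6,6.5,0,-49,0,1],[-25.5,0.6,6.5,0,-49,0,1]]

```text
clock: 2.13
tool_pos: [0.4995, -0.1124, 0.2391]
tool_rot: [-1.57, 0.0, -1.092]
contact_force: [0.8, -0.5, 0.2]
grip_width: 0.0855
```

```bash
python3 - <<'E'
from h import *
i=info("wrist");im=read_camera("wrist");cv2.imwrite("pics/w1.png",im[:,:,::-1])
print(i["intrinsics"].round(1).tolist(),i["pose"].round(3).tolist(),tool()[:1],np.round(observe()["joint_positions"],2))
for b in blobs(blue(im),50):
    r=cv2.minAreaRect(np.argwhere(b[2])[:,::-1].astype(np.float32));print(b[:2],r)
    box=cv2.boxPoints(r);W=np.array([onplane(p,i,.106) for p in box]);print(W.round(4).tolist(),W.mean(0))
E
```

```text
[[306.6, 0.0, 317.4], [0.0, 306.6, 205.7], [0.0, 0.0, 1.0]] [[0.888, -0.44, -0.134, 0.465], [0.46, 0.849, 0.259, -0.046], [-0.001, -0.292, 0.956, 0.381], [0.0, 0.0, 0.0, 1.0]] (array([ 0.49862322, -0.11404024,  0.23905911]),) [-0.46 -0.01  1.76 -0.    1.39 -0.93]
(array([315.48623131, 186.56805665]), np.int32(1271)) ((315.5, 187.0), (66.0, 19.0), 90.0)
[[0.472, -0.0828, 0.106], [0.4871, -0.075, 0.106], [0.5163, -0.1303, 0.106], [0.5002, -0.1387, 0.106]] [ 0.49392484 -0.10671924  0.106     ]
```

View pics/w1.png

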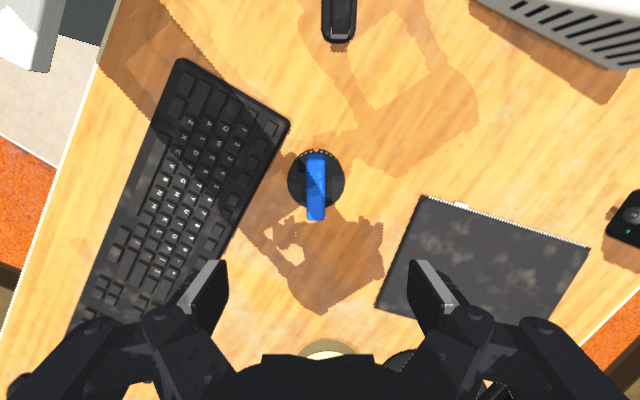

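The wrist view shows the bar at cols 306–326, rows 154–220, aligned with the tool's x. The open fingers are on either side and there are no obstacles.

```bash
python3 - <<'E'
from h import *
i=info("wrist");im=cv2.imread("pics/w1.png")[:,:,::-1].copy()
m=max(blobs(blue(im),50),key=lambda t:t[1])[2]
W=[]
for r in range(160,216):
    c=np.where(m[r])[0];W.append([onplane((c.min(),r),i,.106),onplane((c.max()+1,r),i,.106)])
W=np.array(W)
for k in(0,1):
    d=cv2.fitLine(W[:,k,:2].astype(np.float32),cv2.DIST_L2,0,.01,.01).ravel();print(np.arctan2(d[1],d[0]),d[2:])
go([.495,-.108,.073],downR(-1.092));print(tool()[0])
E
```

```text
-1.0962173 [ 0.48521805 -0.11205905]
-1.1028143 [ 0.50135076 -0.10380361]
shift cm [-0.7  16.61 -0.04] turn deg [ 0.04 -0.34  0.01]
[ 0.49862322 -0.11404024  0.23905911]
```

Emit:
carry_out:
  rows:
    - [[-0.7,3,0,0,0,0,1],[-0.7,6,0,0,0,0,1],[-0.7,9,0,0,0.4,0,1],[-0.7,12,0,0,0.4,0,1],[-0.7,14,0,0,0.4,0,1],[-0.7,15.5,0,0,0.4,0,1],[-0.7,16.4,0,0,0.4,0,1],[-0.7,16.4,0,0,0.4,0,1]]
  squeeze: 60

```text
clock: 2.85
tool_pos: [0.4932, -0.1089, 0.0734]
tool_rot: [-1.574, 0.003, -1.109]
contact_force: [0.6, -0.1, -0.0]
grip_width: 0.0853
```

Emit:
carry_out:
  rows:
    - [[0,0,0,0,0,0,0],[0,0,0,0,0,0,0],[0,0,0,0,0,0,0],[0,0,0,0,0,0,0],[0,0,0,0,0,0,0],[0,0,0,0,0,0,0],[0,0,0,0,0,0,0],[0,0,0,0,0,0,0]]

```text
clock: 3.52
tool_pos: [0.4958, -0.1083, 0.0761]
tool_rot: [-1.57, -0.001, -1.104]
contact_force: [0.1, -0.1, 4.5]
grip_width: 0.0173
```

```bash
python3 - <<'E'
from h import *
i=info("wrist");im=read_camera("wrist");cv2.imwrite("pics/w2.png",im[:,:,::-1])
p,R,s=tool();print(p,s["tool_rot"],s["grip_width"],np.round(s["contact_force"],1),np.round(s["joint_positions"],2))
E
```

```text
[ 0.4957445  -0.10825489  0.0760366 ] [-1.56984340e+00 -1.25157443e-03 -1.10429753e+00] 0.01726530456564378 [-0.  -0.8  4.5] [-0.45  0.17  1.92 -0.    1.05 -0.92]
```

View pics/w2.png

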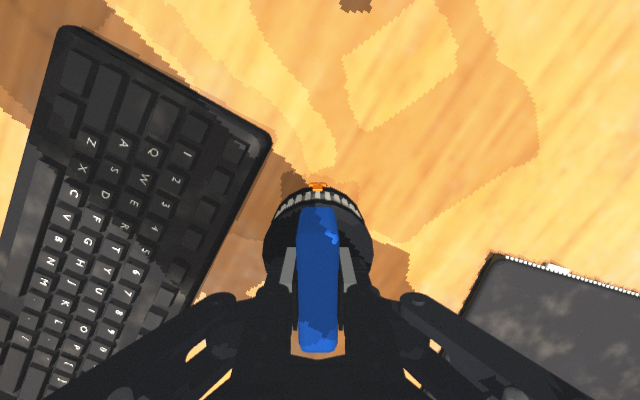

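Gripped: opening 17.3 mm, with the bar between the pads spanning rows 205–352 near col 318. One orange lug shows at (318,186). Next I check the offset in the hand and get a coarse socket pose.

```bash
python3 - <<'E'
from h import *
i=info("wrist");p,R,s=tool()
im=cv2.imread("pics/w2.png")[:,:,::-1].copy();m=max(blobs(blue(im),50),key=lambda t:t[1])[2]
rr=np.where(m[:,310:326].any(1))[0];print("rows",rr.min(),rr.max())
ax=R.apply([1,0,0])
for dx in(-.003,0,.003):
    c=np.array([p[0],p[1],0])+ax*dx
    print(dx,proj([c+ax*.03+[0,0,.106],c-ax*.03+[0,0,.106],c-ax*.03+[0,0,.066],c-ax*.029+[0,0,.0125]],i).round(1).tolist())
t,sc=info("top"),info("scene")
C=tri([(220.75,153.5),(225,224)],[t,sc]);print("socket",C, proj(C,t),proj(C,sc))
a,b=onplane((206.25,154),t,C[2]),onplane((235.25,153),t,C[2]);d=a-b;psi=np.arctan2(-d[0],d[1]);print("psi dots",psi,np.linalg.norm(d)/2)
# purifier front edge in top crop: (95,333)-(245,333) approx
E
```

```text
rows 206 352
-0.003 [[318.5, 349.6], [318.6, 223.8], [318.3, 196.6], [318.0, 177.3]]
0 [[318.5, 355.0], [318.6, 230.9], [318.3, 202.2], [318.0, 181.6]]
0.003 [[318.5, 360.4], [318.6, 238.0], [318.3, 207.7], [318.0, 185.8]]
socket [0.62915222 0.22187894 0.11455772] [[221.28642749 154.118659  ]] [[224.23474489 223.75986722]]
psi dots 0.08166586457068738 0.0380129197877149
```

```bash
cat >> h.py <<'E'
RX=Rot.from_euler("x",-np.pi/2)
def sock(S,psi,off,h,L=.076,ang=0.):
    "TCP pose: lower end h above mouth, shifted off=(x,y) in socket axes; ang = clockwise turn"
    Rs=sockR(psi);return np.array(S)+Rs.apply([off[0],off[1],h+L]),Rs*RX*Rot.from_rotvec([0,ang,0])
E
python3 - <<'E'
from h import *
P,R=sock([.631,.222,.118],.08,(.06,0),.06);print(P)
p,R0,s=tool()
cmd=(np.array([p[0],p[1],.236]),downR(-1.104))
go(P,R,cmd)
E
```

```text
[0.61501282 0.22071829 0.26577945]
shift cm [-24.01  -2.98  25.46] turn deg [ 17.74 -66.21 -26.38]
```

Emit:
carry_out:
  rows:
    - [[0,-1,0,0,0,0,0],[0,-3,0,0,0,0,0],[0,-5.5,0,0,0,0,0],[0,-8,0,0,0,0,0],[0,-11,0,0,0,0,0],[0,-14,0,0,0,0,0],[0,-16,0,0,0,0,0],[0,-16,0,0,0,0,0]]
  squeeze: 80

```text
clock: 4.23
tool_pos: [0.4971, -0.1089, 0.2403]
tool_rot: [-1.566, -0.006, -1.104]
contact_force: [1.0, 0.5, -1.7]
grip_width: 0.0171
```

Emit:
carry_out:
  rows:
    - [[-2,-0.3,2.1,1.5,-5.5,-2.2,0],[-4,-0.5,4.2,3,-11,-4.4,0],[-6,-0.7,6.4,4.5,-16.5,-6.6,0],[-8,-1,8.5,6,-22,-8.8,0],[-10,-1.2,10.6,7.5,-27.5,-11,0],[-12,-1.4,12.7,9,-33,-13.2,0],[-14,-1.6,14.8,10.5,-38.5,-15.4,0],[-16,-1.9,17,12,-44,-17.6,0]]

```text
clock: 4.9
tool_pos: [0.5734, 0.113, 0.2514]
tool_rot: [-1.494, -0.352, -0.336]
contact_force: [0.3, -0.8, -2.4]
grip_width: 0.0173
```

```bash
python3 - <<'E'
from h import *
P,R=sock([.631,.222,.118],.08,(.06,0),.06)
go(P,R);s=observe();print(np.round(s["joint_positions"],2),s["tool_pos"])
E
```

```text
shift cm [ 0.85 -0.33 11.6 ] turn deg [  5.78 -21.96  -8.87]
[ 0.01 -0.08  1.85 -0.05  1.02 -1.22] [0.5733977  0.11296379 0.25143587]
```

Emit:
carry_out:
  rows:
    - [[0.2,-0.1,2.9,1.4,-5.5,-2.2,0],[0.4,-0.1,5.8,2.9,-11,-4.4,0],[0.6,-0.2,8.7,4.3,-16.5,-6.6,0],[0.8,-0.3,11.6,5.8,-22,-8.9,0],[0.8,-0.3,11.6,5.8,-22,-8.9,0],[0.8,-0.3,11.6,5.8,-22,-8.9,0],[0.8,-0.3,11.6,5.8,-22,-8.9,0],[0.8,-0.3,11.6,5.8,-22,-8.9,0]]

```text
clock: 5.57
tool_pos: [0.6161, 0.2181, 0.2669]
tool_rot: [-1.57, -0.525, 0.074]
contact_force: [1.1, -0.1, -2.7]
grip_width: 0.0164
```

```bash
python3 - <<'E'
from h import *
i=info("wrist");im=read_camera("wrist");cv2.imwrite("pics/w3.png",im[:,:,::-1])
p,R,s=tool();print(p,s["tool_rot"],s["grip_width"],np.round(s["contact_force"],1),np.round(s["joint_positions"],2))
np.savez("w3.npz",p=p,q=R.as_quat(),pose=i["pose"],K=i["intrinsics"])
P,R=sock([.631,.222,.118],.08,(.06,0),.06)
go(P,R)
for b in blobs(orange(im),4):
    if b[1]<800:print(b[:2])
Rs=sockR(.08)
print(proj([np.array([.631,.222,.118])+Rs.apply(v) for v in ([0,0,0],[0,.038,0],[0,-.038,0],[.037,0,0],[-.037,0,0])],i).round(0).tolist())
E
```

```text
[0.61634018 0.21800144 0.26744084] [-1.57023166 -0.52552738  0.07392034] 0.016489983680048007 [ 0.2  0.7 -1.2] [ 0.18 -0.01  1.79 -0.07  0.84 -1.43]
shift cm [-0.18  0.09  0.28] turn deg [ 0.14 -0.3   0.11]
(array([274.64, 128.5 ]), np.int32(50))
(array([364.  , 127.75]), np.int32(48))
(array([238.13196481, 251.3255132 ]), np.int32(341))
(array([396.96460177, 260.54867257]), np.int32(113))
[[321.0, 128.0], [364.0, 128.0], [278.0, 128.0], [321.0, 170.0], [321.0, 83.0]]
```

View pics/w3.png

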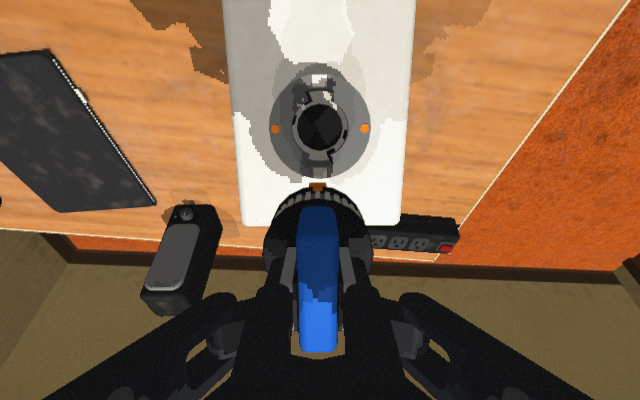

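The wrist view is clear. The orange dots are at (274.6,128.5) and (364,127.75), the white notch marks near (320,80) and (320,172), and the lug in hand at about (317,187). I'll zoom in for the relative alignment of lug to socket.

```bash
python3 - <<'E'
from h import *
im=cv2.imread("pics/w3.png");c=im[50:210,250:390];cv2.imwrite("pics/w3c.png",cv2.resize(c,None,fx=3.7,fy=3.7,interpolation=cv2.INTER_CUBIC))
h=cv2.cvtColor(im,cv2.COLOR_BGR2HSV)
m=(h[...,0]<20)&(h[...,1]>120)&(h[...,2]>70)
for b in blobs(m[170:200,300:340],4):
    y,x=np.where(b[2]);print(b[0]+[300,170],b[1],x.min()+300,x.max()+300,y.min()+170,y.max()+170)
i=info("wrist");p,R,s=tool()
f=lambda v:proj(p+R.apply(v),i).round(1).tolist()
# cart pts in tool frame: y=.076-height
for n,v in dict(lugtop=(-.029,.060,0),lugbot=(-.029,.067,0),lip=(-.031,.050,0),barfar=(.03,-.03,0),barlow=(-.03,.01,0)).items():print(n,f(v))
for y in(.12,.13,.14):print(y,[f((x,y,0)) for x in(-.062,-.058)])
E
```

```text
[317.08653846 186.        ] 104 309 325 183 190
lugtop [[317.6, 183.4]]
lugbot [[317.6, 181.2]]
lip [[317.6, 183.9]]
barfar [[317.8, 355.6]]
barlow [[317.7, 203.0]]
0.12 [[[317.5, 128.6]], [[317.5, 133.5]]]
0.13 [[[317.5, 128.0]], [[317.5, 132.7]]]
0.14 [[[317.5, 127.4]], [[317.5, 132.0]]]
```

View pics/w3c.png

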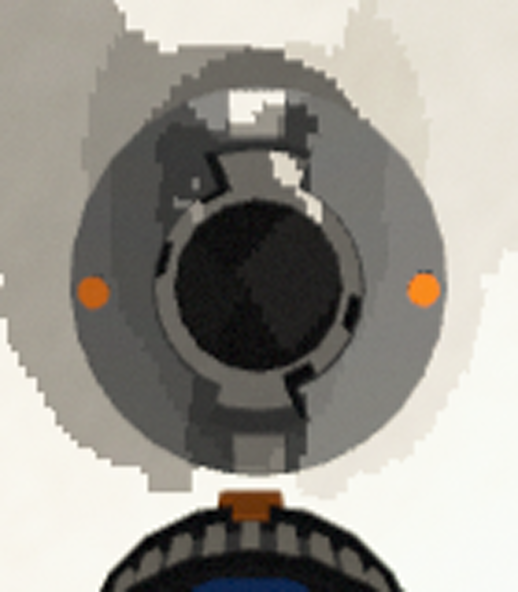

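The socket is about 62 mm down-slope of the tool, 1.7 mm along +z, and its mouth is about 56 mm below the cartridge's lower end. The crop shows the notches vertical, with dots level at crop row 290 and the lug at (250,505).

Emit:
carry_out:
  rows:
    - [[-2,0,0.1,0,-0.5,0,0],[-4,0,0.17,0,-0.5,0,0],[-5.6,0.5,0.17,0,-0.5,0,0],[-6.3,1.5,0.17,0,-0.5,0,0],[-6.3,3,0.17,0,-0.5,0,0],[-6.3,4.2,0.17,0,-0.5,0,0],[-6.3,4.8,0.17,0,-0.5,0,0],[-6.3,4.8,0.17,0,-0.5,0,0]]

```text
clock: 6.28
tool_pos: [0.5859, 0.2175, 0.1935]
tool_rot: [-1.575, -0.524, 0.084]
contact_force: [-0.3, -1.1, -2.8]
grip_width: 0.0167
```

```bash
python3 - <<'E'
from h import *
for c,q in(("scene",(150,290)),("wrist",(250,390))):
    im=read_camera(c);cv2.imwrite(f"pics/{c}4.png",im[:,:,::-1])
p,R,s=tool();print(p,s["tool_rot"],np.round(R.inv().apply(s["contact_force"]),1),np.round(s["joint_positions"],2))
a=cv2.resize(cv2.imread("pics/scene4.png")[150:270,160:300],None,fx=2.8,fy=2.8,interpolation=cv2.INTER_CUBIC)
b=cv2.resize(cv2.imread("pics/wrist4.png")[100:220,250:390],None,fx=2.8,fy=2.8,interpolation=cv2.INTER_CUBIC)
cv2.imwrite("pics/c4.png",np.hstack([a,b]))
E
```

```text
[0.58657908 0.21804471 0.19556418] [-1.57508566 -0.52746956  0.08477604] [-1.7  2.4 -0.4] [ 0.19 -0.02  1.94 -0.09  0.7  -1.41]
```

View pics/c4.png

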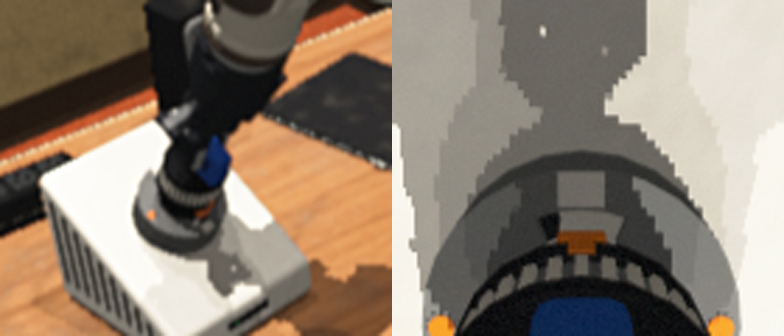

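The scene crop shows the cartridge just above the collar. In the wrist crop the lug (x 558–607) is centred on the notch mark (557–605). I'll check the radial offset numerically.

```bash
python3 - <<'E'
from h import *
from scipy.optimize import least_squares
i=info("wrist");p,R,s=tool()
im=cv2.imread("pics/wrist4.png")[:,:,::-1].copy()
for b in blobs(orange(im)[190:260,250:390],4): print(b[0]+[250,190],b[1])
h=cv2.cvtColor(im,cv2.COLOR_RGB2HSV);m=(h[...,0]<20)&(h[...,1]>120)&(h[...,2]>70)
for b in blobs(m[175:200,305:335],4):
    y,x=np.where(b[2]);print("lug",b[0]+[305,175],x.min()+305,x.max()+305,y.min()+175,y.max()+175)
f=lambda *v:proj(p+R.apply(v),i)[0].round(1).tolist()
for y in(.084,.090,.096):print(y,"ctr",f(0,y,0),"dots",f(0,y,.038),f(0,y,-.038),"edge",f(-.043,y,0),"notch",f(-.032,y,0))
print("lugbot",f(-.029,.067,0),f(-.032,.067,0))
g=im[140:190,317:323].mean((1,2)).round(0);print(list(zip(range(140,190),g.astype(int))))
E
```

```text
[364.5 214.5] 8
[270.42857143 215.71428571] 7
lug [317.31355932 185.56779661] 309 326 182 190
0.084 ctr [317.6, 213.0] dots [366.4, 213.0] [268.8, 213.1] edge [317.6, 157.7] notch [317.6, 172.4]
0.09 ctr [317.6, 210.7] dots [365.3, 210.6] [269.9, 210.7] edge [317.6, 156.5] notch [317.6, 170.9]
0.096 ctr [317.6, 208.4] dots [364.2, 208.4] [271.0, 208.4] edge [317.6, 155.5] notch [317.6, 169.5]
lugbot [317.6, 181.2] [317.6, 177.0]
[(140, np.int64(101)), (141, np.int64(101)), (142, np.int64(101)), (143, np.int64(102)), (144, np.int64(101)), (145, np.int64(101)), (146, np.int64(101)), (147, np.int64(102)), (148, np.int64(101)), (149, np.int64(101)), (150, np.int64(101)), (151, np.int64(102)), (152, np.int64(102)), (153, np.int64(92)), (154, np.int64(62)), (155, np.int64(48)), (156, np.int64(48)), (157, np.int64(47)), (158, np.int64(47)), (159, np.int64(49)), (160, np.int64(54)), (161, np.int64(87)), (162, np.int64(102)), (163, np.int64(104)), (164, np.int64(103)), (165, np.int64(103)), (166, np.int64(104)), (167, np.int64(103)), (168, np.int64(104)), (169, np.int64(103)), (170, np.int64(104)), (171, np.int64(104)), (172, np.int64(104)), (173, np.int64(97)), (174, np.int64(71)), (175, np.int64(86)), (176, np.int64(98)), (177, np.int64(100)), (178, np.int64(99)), (179, np.int64(100)), (180, np.int64(100)), (181, np.int64(101)), (182, np.int64(77)), (183, np.int64(60)), (184, np.int64(58)), (185, np.int64(57)), (186, np.int64(52)), (187, np.int64(54)), (188, np.int64(54)), (189, np.int64(63))]
```

The lug and notch edges agree with the model to about 0.5 mm, so I start the insertion.

Emit:
carry_out:
  rows:
    - [[0,0.3,0,0,0,0,0],[0,0.6,0,0,0,0,0],[0,0.9,0,0,0,0,0],[0,1.2,0,0,0,0,0],[0,1.5,0,0,0,0,0],[0,1.8,0,0,0,0,0],[0,2,0,0,0,0,0],[0,2,0,0,0,0,0]]

```text
clock: 7.05
tool_pos: [0.5967, 0.2191, 0.1778]
tool_rot: [-1.575, -0.527, 0.085]
contact_force: [-1.1, -1.7, -1.6]
grip_width: 0.0169
```

```bash
cat > st.py <<'E'
from h import *
p,R,s=tool();print(p,s["tool_rot"],"Ftool",np.round(R.inv().apply(s["contact_force"]),1),"Ttool",np.round(R.inv().apply(s["torque"]),2),s["grip_width"],np.round(s["joint_positions"],2))
d=np.load("w3.npz");R3=Rot.from_quat(d["q"])
print("rel to w3 pose, mm",(R3.inv().apply(p-d["p"])*1000).round(1),np.degrees((R3.inv()*R).as_rotvec()).round(1))
E
python3 st.py
```

```text
[0.59665128 0.21906784 0.17777629] [-1.57528871 -0.52736728  0.08542357] Ftool [-1.9  0.7 -1.6] Ttool [-0.19  0.03  0.55] 0.016926337839960795 [ 0.19  0.03  1.93 -0.09  0.66 -1.41]
rel to w3 pose, mm [-61.9  67.8   2.5] [ 0.  -0.6 -0.1]
```

Emit:
carry_out:
  rows:
    - [[0,0.2,0,0,0,0,0],[0,0.4,0,0,0,0,0],[0,0.6,0,0,0,0,0],[0,0.8,0,0,0,0,0],[0,1,0,0,0,0,0],[0,1.2,0,0,0,0,0],[0,1.4,0,0,0,0,0],[0,1.4,0,0,0,0,0]]

```text
clock: 7.72
tool_pos: [0.6017, 0.2196, 0.1731]
tool_rot: [-1.579, -0.525, 0.088]
contact_force: [-72.3, -19.4, 64.9]
grip_width: 0.0165
```

```bash
python3 st.py
```

```text
[0.6016944  0.21962144 0.1730957 ] [-1.57887379 -0.52504181  0.08843742] Ftool [-31.2 -93.  -13.7] Ttool [-2.16  0.16  5.25] 0.016504839060400383 [ 0.19  0.05  1.92 -0.1   0.65 -1.41]
rel to w3 pose, mm [-59.9  74.3   2.7] [-0.1 -0.7  0. ]
```

The push was blocked with 93 N at about 74 mm, so I back off at once and look.

Emit:
carry_out:
  rows:
    - [[0,-0.5,0,0,0,0,0],[0,-1,0,0,0,0,0],[0,-1,0,0,0,0,0],[0,-1,0,0,0,0,0],[0,-1,0,0,0,0,0],[0,-1,0,0,0,0,0],[0,-1,0,0,0,0,0],[0,-1,0,0,0,0,0]]

```text
clock: 8.38
tool_pos: [0.5993, 0.2193, 0.1751]
tool_rot: [-1.575, -0.529, 0.085]
contact_force: [1.3, -2.4, 2.7]
grip_width: 0.0167
```

```bash
python3 st.py; python3 - <<'E'
from h import *
for c in("scene","wrist"):
    im=read_camera(c);cv2.imwrite(f"pics/{c}5.png",im[:,:,::-1])
a=cv2.resize(cv2.imread("pics/scene5.png")[160:260,170:280],None,fx=3.6,fy=3.6,interpolation=cv2.INTER_CUBIC)
b=cv2.resize(cv2.imread("pics/wrist5.png")[140:240,265:375],None,fx=3.6,fy=3.6,interpolation=cv2.INTER_CUBIC)
cv2.imwrite("pics/c5.png",np.hstack([a,b]))
im=cv2.imread("pics/wrist5.png")[:,:,::-1].copy()
m=max(blobs(blue(im),50),key=lambda t:t[1])[2];rr=np.where(m[:,310:326].any(1))[0];print("bar rows",rr.min(),rr.max())
h=cv2.cvtColor(im,cv2.COLOR_RGB2HSV);m=(h[...,0]<20)&(h[...,1]>120)&(h[...,2]>70)
for b in blobs(m[170:205,305:335],4):
    y,x=np.where(b[2]);print("lug",b[0]+[305,170],x.min()+305,x.max()+305,y.min()+170,y.max()+170)
E
```

```text
[0.59931924 0.21933865 0.1750825 ] [-1.57502272 -0.52922384  0.08534655] Ftool [ 2.3 -1.8 -2.5] Ttool [-0.57  0.09 -0.33] 0.01672519664984196 [ 0.19  0.04  1.93 -0.09  0.65 -1.41]
rel to w3 pose, mm [-60.9  71.4   2.6] [ 0.1 -0.6 -0.2]
bar rows 206 351
lug [317.34821429 184.0625    ] 309 326 181 189
```

View pics/c5.png

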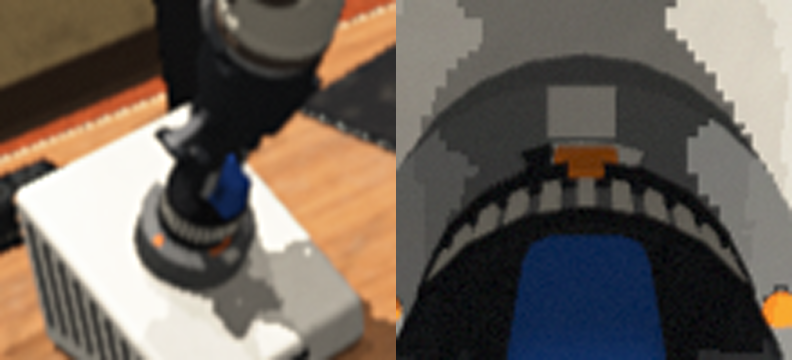

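The crops show the lug at (586,160) in line with the notch mark (582), with the bar unmoved in the grip. I'll triangulate the dots from three views to get the mouth's real depth.

```bash
python3 - <<'E'
from h import *
d=np.load("w3.npz");R3=Rot.from_quat(d["q"]);wi=dict(pose=d["pose"],intrinsics=d["K"])
sc,t=info("scene"),info("top")
def near(n,q,r=5):
    im=cv2.imread(f"pics/{n}1.png").astype(float);w=(im[...,2]-im[...,0]-25).clip(0)
    y,x=np.mgrid[:400,:640];k=w*(np.hypot(x-q[0],y-q[1])<r);return np.array([(k*x).sum(),(k*y).sum()])/k.sum()
o={}
for n,w,s_,t_ in(("+y",(364,127.75),(213,226.5),(206.25,154)),("-y",(274.64,128.5),(238,214),(235.25,153))):
    a,b=near("scene",s_),near("top",t_);print(n,a,b)
    for nm,uv,ii in(("all",[w,a,b],[wi,sc,t]),("w+s",[w,a],[wi,sc]),("w+t",[w,b],[wi,t]),("s+t",[a,b],[sc,t])):
        P=tri(uv,ii);o[n,nm]=P;print(nm,P.round(4),"tool mm",(R3.inv().apply(P-d["p"])*1000).round(1))
for nm in("all","w+s","s+t"):
    v=o["+y",nm]-o["-y",nm];print(nm,"r",np.linalg.norm(v)/2,"psi",np.arctan2(-v[0],v[1]),"tilt",v[2]/np.linalg.norm(v))
E
```

```text
+y [213.46977731 226.36161188] [205.82851018 153.97642015]
all [0.6223 0.2581 0.1281] tool mm [-62.2 125.   39.5]
w+s [0.6213 0.2579 0.1286] tool mm [-62.9 124.1  39.4]
w+t [0.6248 0.2596 0.1229] tool mm [-62.5 130.9  40.8]
s+t [0.6226 0.2581 0.1284] tool mm [-61.8 125.   39.5]
-y [235.82247765 213.85823755] [235.18411968 152.90909091]
all [0.6292 0.1827 0.1273] tool mm [-61.5 126.4 -36.2]
w+s [0.6282 0.1829 0.1279] tool mm [-62.1 125.3 -36. ]
w+t [0.6298 0.1828 0.1259] tool mm [-61.7 127.8 -36.1]
s+t [0.6296 0.1828 0.1275] tool mm [-61.1 126.4 -36.1]
all r 0.037839588062208315 psi 0.09162658494910983 tilt 0.011701920161873486
w+s r 0.0376858743759316 psi 0.09147540099248457 tilt 0.008763665851732867
s+t r 0.0378009435518762 psi 0.09210478875394641 tilt 0.011930497563560655
```

The triangulation puts the mouth at 50 mm of travel, so the 74 mm block was the seat (about 24–26 mm in), not a jam. I press gently to the seat, then turn.

Emit:
carry_out:
  rows:
    - [[0,0.15,0,0,0,0,0],[0,0.3,0,0,0,0,0],[0,0.4,0,0,0,0,0],[0,0.45,0,0,0,0,0],[0,0.45,0,0,0,0,0],[0,0.45,0,0,0,0,0],[0,0.45,0,0,0,0,0],[0,0.45,0,0,0,0,0]]

```text
clock: 9.15
tool_pos: [0.6002, 0.2194, 0.1724]
tool_rot: [-1.576, -0.527, 0.086]
contact_force: [-19.5, -7.8, 20.8]
grip_width: 0.0168
```

```bash
python3 st.py
```

```text
[0.60022733 0.21939619 0.17238049] [-1.57620194 -0.52671426  0.08627606] Ftool [ -6.9 -28.1  -6.3] Ttool [-1.16  0.08  0.97] 0.0168371982284357 [ 0.19  0.05  1.92 -0.09  0.65 -1.41]
rel to w3 pose, mm [-61.5  74.2   2.5] [ 0.  -0.6 -0.1]
```

Seated with 28 N, with the depth again at 74.2 mm. Now the turn.

Emit:
carry_out:
  rows:
    - [[0,0,0,0,5,0,0],[0,0,0,0,10,0,0],[0,0,0,0,15,0,0],[0,0,0,0,20,0,0],[0,0,0,0,25,0,0],[0,0,0,0,30,0,0],[0,0,0,0,35,0,0],[0,0,0,0,35,0,0]]

```text
clock: 9.82
tool_pos: [0.5997, 0.2202, 0.172]
tool_rot: [-1.252, -0.425, -0.598]
contact_force: [-19.9, -4.2, 20.8]
grip_width: 0.0168
```

```bash
python3 st.py
```

```text
[0.59965439 0.22018929 0.17202068] [-1.25154363 -0.42525593 -0.59809138] Ftool [ -4.2 -28.1  -6.2] Ttool [-1.4   0.2   0.49] 0.016840495698616155 [ 0.19  0.05  1.92 -0.09  0.65 -0.79]
rel to w3 pose, mm [-62.1  74.3   3.4] [ 0.1 34.5  0. ]
```

Emit:
carry_out:
  rows:
    - [[0,0,0,0,6,0,0],[0,0,0,0,12,0,0],[0,0,0,0,18,0,0],[0,0,0,0,24,0,0],[0,0,0,0,30,0,0],[0,0,0,0,36,0,0],[0,0,0,0,42,0,0],[0,0,0,0,42,0,0]]

```text
clock: 10.48
tool_pos: [0.6008, 0.2199, 0.1726]
tool_rot: [-1.054, -0.116, -1.293]
contact_force: [-11.4, -3.5, 17.9]
grip_width: 0.0164
```

```bash
python3 st.py
```

```text
[0.6008458  0.21991397 0.17262624] [-1.0540165  -0.11574655 -1.29343824] Ftool [  2.3 -21.3  -1.6] Ttool [-1.08  0.19 -0.99] 0.01642048467924808 [ 0.19  0.05  1.92 -0.09  0.65 -0.06]
rel to w3 pose, mm [-60.8  74.3   3. ] [ 0.2 76.6 -0.1]
```

Emit:
carry_out:
  rows:
    - [[0,0,0,0,3,0,0],[0,0,0,0,5,0,0],[0,0,0,0,7,0,0],[0,0,0,0,8,0,0],[0,0,0,0,9,0,0],[0,0,0,0,9,0,0],[0,0,0,0,9,0,0],[0,0,0,0,9,0,0]]

```text
clock: 11.15
tool_pos: [0.5999, 0.2201, 0.1721]
tool_rot: [-1.046, -0.042, -1.422]
contact_force: [-17.2, -2.6, 19.7]
grip_width: 0.017
```

```bash
python3 st.py
```

```text
[0.59993706 0.22005558 0.17210599] [-1.0457954  -0.04226441 -1.42241896] Ftool [  0.9 -25.8  -5.2] Ttool [-1.31 -1.23 -0.78] 0.016980977952147293 [ 0.19  0.05  1.92 -0.1   0.65  0.09]
rel to w3 pose, mm [-61.8  74.3   3.2] [ 0.1 85.1 -0. ]
```

The stop is felt (−1.2 N m at 85°). I relax the push, open the jaws and look.

Emit:
carry_out:
  rows:
    - [[0,-0.1,0,0,-0.5,0,0],[0,-0.2,0,0,-1,0,0],[0,-0.2,0,0,-1,0,0],[0,-0.2,0,0,-1,0,0.5],[0,-0.2,0,0,-1,0,0.5],[0,-0.2,0,0,-1,0,0.6],[0,-0.2,0,0,-1,0,0.6],[0,-0.2,0,0,-1,0,0.6]]

```text
clock: 11.82
tool_pos: [0.5994, 0.2195, 0.1718]
tool_rot: [-1.046, -0.047, -1.412]
contact_force: [0.1, -0.7, -0.7]
grip_width: 0.0513
```

Emit:
carry_out:
  rows:
    - [[0,-0.5,0,0,0,0,0.6],[0,-1.5,0,0,0,0,0.6],[0,-3,0,0,0,0,0.6],[0,-5,0,0,0,0,0.6],[0,-7,0,0,0,0,0.6],[0,-9,0,0,0,0,0.6],[0,-10,0,0,0,0,0.6],[0,-10,0,0,0,0,0.6]]

```text
clock: 12.48
tool_pos: [0.5502, 0.2161, 0.2627]
tool_rot: [-1.039, -0.047, -1.412]
contact_force: [0.0, 0.5, -0.4]
grip_width: 0.0512
```

```bash
python3 st.py; python3 - <<'E'
from h import *
d=np.load("w3.npz");R3=Rot.from_quat(d["q"])
S=d["p"]+R3.apply([-.0618,.1257,.00165]);Rs=sockR(.0916);print("S",S)
i=info("wrist");w=read_camera("wrist");sc=read_camera("scene");tp=read_camera("top");cv2.imwrite("pics/w6.png",w[:,:,::-1]);cv2.imwrite("pics/s6.png",sc[:,:,::-1])
b=max(blobs(blue(w),50),key=lambda t:t[1]);r=cv2.minAreaRect(np.argwhere(b[2])[:,::-1].astype(np.float32));print(r)
box=cv2.boxPoints(r);Q=[]
for u in box:
    o,dd=ray(u,i);n=Rs.apply([0,0,1]);P=o+dd*(((S+n*.080)-o)@n)/(dd@n);Q.append(Rs.inv().apply(P-S))
Q=np.array(Q);e=max([Q[1]-Q[0],Q[2]-Q[1]],key=np.linalg.norm)
print("bar top in socket mm",(Q*1000).round(1).tolist(),"mean",(Q.mean(0)*1000).round(1),"angle from y deg",np.degrees(np.arctan2(e[0],e[1])))
a=cv2.resize(sc[150:280,150:300],None,fx=2.6,fy=2.6,interpolation=cv2.INTER_CUBIC);c=cv2.resize(w[60:320,170:470],(390,338))
cv2.imwrite("pics/c6.png",np.hstack([a,c])[:,:,::-1])
E
```

```text
[0.55017512 0.21606036 0.26271619] [-1.03924173 -0.04716525 -1.41184075] Ftool [-0.5  0.4 -0.1] Ttool [-0.24  0.02  0.06] 0.05121497934878457 [ 0.2  -0.18  1.96 -0.08  0.84  0.07]
rel to w3 pose, mm [-59.6 -29.1   3. ] [ 0.4 84.4 -0.3]
S [0.62578554 0.22042661 0.12770052]
((312.7189636230469, 210.222412109375), (83.09165954589844, 24.310916900634766), 86.633544921875)
bar top in socket mm [[-14.5, 36.1, 80.0], [2.7, 38.5, 80.0], [12.1, -26.1, 80.0], [-6.7, -28.7, 80.0]] mean [-1.6  4.9 80. ] angle from y deg 171.71606506102447
```

View pics/c6.png

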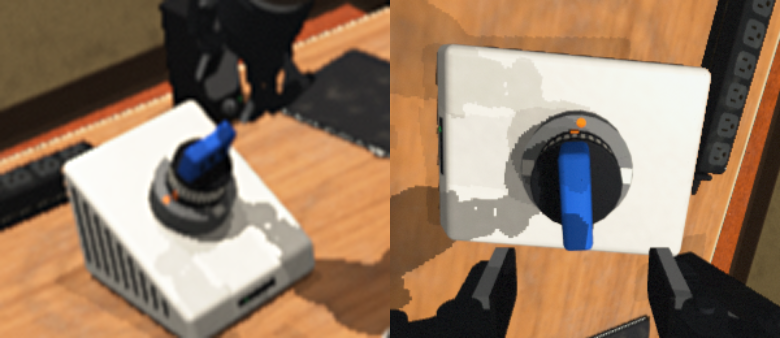

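The bar is turned to about 8° off the socket's y. There is an orange spot beside the dot at crop (575,131), which might be a lug showing above the collar, so I check the depth.

```bash
python3 - <<'E'
from h import *
w=cv2.imread("pics/w6.png");s=cv2.imread("pics/s6.png")
a=cv2.resize(s[185:245,195:255],(390,390),interpolation=cv2.INTER_CUBIC);c=cv2.resize(w[140:215,275:350],(390,390),interpolation=cv2.INTER_CUBIC)
cv2.imwrite("pics/c7.png",np.hstack([a,c]))
d=np.load("w3.npz");R3=Rot.from_quat(d["q"])
S=d["p"]+R3.apply([-.0618,.1257,.00165]);Rs=sockR(.0916)
i=info("wrist");sc=info("scene")
f=lambda v,ii:proj(S+Rs.apply(v),ii)[0].round(1).tolist()
import math
th=math.radians(8);ux,uy=-math.sin(th),math.cos(th)
for dep in(.026,.024,.013,.008):
    H=.106-dep
    for sgn in(1,-1):print(dep,sgn,"bar top end wrist",f((sgn*ux*.03,sgn*uy*.03,H),i),"scene",f((sgn*ux*.03,sgn*uy*.03,H),sc),"lug",f((sgn*ux*.029,sgn*uy*.029,.0125-dep),i), "lip",f((sgn*ux*.031,sgn*uy*.031,.026-dep),i))
print("dots",f((0,.038,0),i),f((0,-.038,0),i))
b=max(blobs(blue(s[:,:,::-1].copy())[180:260,180:270],20),key=lambda t:t[1]);print("scene bar",np.round(cv2.boxPoints(cv2.minAreaRect(np.argwhere(b[2])[:,::-1].astype(np.float32)))+[180,180],1).tolist())
b=max(blobs(blue(w[:,:,::-1].copy()),50),key=lambda t:t[1]);print("wrist bar",cv2.boxPoints(cv2.minAreaRect(np.argwhere(b[2])[:,::-1].astype(np.float32))).round(1).tolist())
E
```

```text
0.026 1 bar top end wrist [317.3, 180.0] scene [222.9, 209.9] lug [317.3, 160.5] lip [317.2, 160.6]
0.026 -1 bar top end wrist [321.8, 256.4] scene [239.2, 197.5] lug [320.5, 215.1] lip [320.7, 221.3]
0.024 1 bar top end wrist [317.3, 180.7] scene [223.1, 209.5] lug [317.3, 160.8] lip [317.2, 161.0]
0.024 -1 bar top end wrist [321.8, 257.6] scene [239.4, 197.1] lug [320.5, 215.7] lip [320.7, 222.0]
0.013 1 bar top end wrist [317.3, 184.3] scene [224.0, 207.1] lug [317.3, 162.6] lip [317.2, 162.9]
0.013 -1 bar top end wrist [322.1, 264.5] scene [240.4, 194.7] lug [320.6, 219.3] lip [320.9, 225.9]
0.008 1 bar top end wrist [317.3, 186.1] scene [224.4, 206.0] lug [317.3, 163.5] lip [317.2, 163.8]
0.008 -1 bar top end wrist [322.2, 267.9] scene [240.8, 193.6] lug [320.7, 221.0] lip [320.9, 227.8]
dots [322.3, 153.4] [315.9, 227.6]
scene bar [[215.5, 212.5], [234.0, 194.0], [240.5, 200.5], [222.0, 219.0]]
wrist bar [[298.1000061035156, 169.5], [322.3999938964844, 168.0], [327.29998779296875, 251.0], [303.0, 252.39999389648438]]
```

View pics/c7.png

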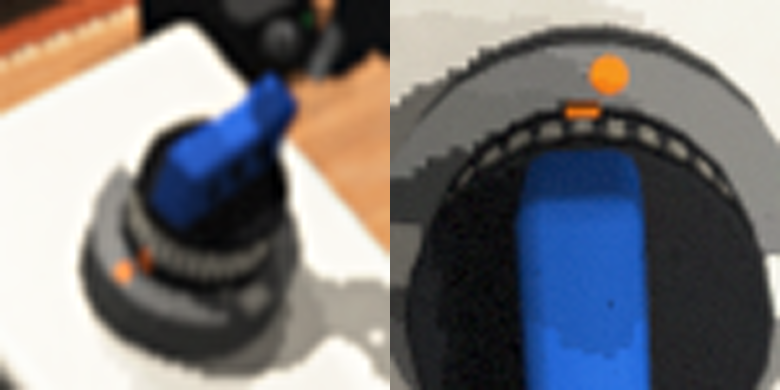

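Only the narrow index mark on the body's rim shows (about 7 mm wide, against 12 mm for a lug). It is at c7 (583,111) and is the stem of the "T" seen earlier; the lugs themselves are hidden under the flange. The bar ends match a depth of 24–26 mm. I do a last check of the bystanders and hand in.

```bash
python3 - <<'E'
from h import *
a=cv2.cvtColor(cv2.imread("pics/top1.png"),cv2.COLOR_BGR2GRAY);b=cv2.cvtColor(read_camera("top"),cv2.COLOR_RGB2GRAY)
for l in("stapler_centre","glue_stick_centre","tape_roll_centre","cartridge_bar"):
    print(l,[(np.round(d["xyz"],3).tolist(),round(d["score"],2)) for d in recognise(l,"top")[:1]])
print(observe()["contact_force"]);hand_in()
E
```

```text
stapler_centre [([0.408, 0.103, 0.042], 0.7)]
glue_stick_centre [([0.354, 0.304, 0.091], 0.41)]
tape_roll_centre [([0.651, -0.376, 0.023], 0.63)]
cartridge_bar [([0.599, 0.211, 0.175], 0.55)]
[ 0.58864619 -0.38791989 -0.8576971 ]
the job is handed in; nothing more can be done
```

The cartridge is in the socket and turned clockwise to its stop. I let go of it, backed the gripper off about 10 cm and handed the job in at about 13 s on the robot's clock.

**Last checks**
- **Stop:** felt as −1.2 N m at about 84–85° of turn.
- **Grip bar:** about 8° from the socket's y axis, against 24° allowed.
- **Depth:** bar ends in the scene and wrist views fit roughly 24–26 mm. The lugs are hidden under the flange; only the index mark on the body's rim shows.
- **Robot:** contact force about 1 N, which is noise level, so it touches nothing.
- **Bystanders:** the stapler, glue stick and tape roll are found within about 6–12 mm of where they were. That is close to the detector's own error, and I never went near them.

**What disagreed**
- My first estimate of the mouth's depth was 6–10 mm off, so the first push hit the seat with a tool force of up to about 99 N. That is under the 120 N wrist limit, and I backed off at once. I then triangulated the orange dots, which corrected the depth, and pressed again with about 30 N.
- The measured bar centre is off by up to about 5 mm along the socket's y. I put most of that down to seeing the bar's end face, but I did not confirm it separately.

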